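# Clamp a microplate on the shaker with its eccentric lock

## Task

Clamp the 96-well plate on the shaker's tray by pushing with a fingertip; nothing needs gripping. Swing the cam lever all the way round to the cam's low point, push the clamp slide forward by its thumb tab until the plate is home against the two far stops, then swing the lever all the way back so that the cam stands behind the slide's roller and locks it. Do not lift the plate or the vials, and leave everything else where it stands.

Things in the scene. Friction and masses are not known exactly. Their poses are not given: they have to be found in the camera images.
- shaker: microplate shaker fixed on the bench, 340 x 320 mm, white housing, flat dark-grey tray on top. Origin: centre of underside (mm below in its frame); x points forward, away from the robot, the way the clamp slide travels; y to the left. Tray top: plane 85 mm above the origin, x -145 to 135, y -152 to 152. A rail along x at y 0 carries the slide. Heights 'above tray' count from that plane.
- stops (a point): point on the tray midway between the two far stops, on the line of their near faces (x 115, y 0 mm in the shaker's frame). The stops are steel blocks, 12 mm high. Low side lips (8 mm high) leave the plate 2.6 mm play each side.
- block (a point): centre of the top of the aluminium vial block in the tray's near left corner (x -85, y 98 mm in the shaker's frame), 80 x 80 x 28 mm, fixed; the vials in it stand up to 53 mm above the tray
- cam_axis (a point): point on the tray on the cam's vertical axis (x -40, y -58 mm in the shaker's frame). The steel eccentric disc turns here, 32 mm in diameter, its centre 12 mm off the axis, 14 to 26 mm above tray. The lever is a steel bar 13 mm wide, 28 to 36 mm above tray, hub to 43 mm. Two steel pins, 34 mm high, 36 mm from the axis, mark the lever's ends of travel.
- cam (a joint): cam and lever angle, rad. 0 = locked, at its stop: the lobe reaches across the roller's path. Grows anticlockwise from above to 2.18 = low point, at the other stop; the roller passes only above about 1.95. Stays where left; takes about 3.5 N at the knob. In the shaker's frame the lever points at 190 deg + cam from +x towards +y: back to the robot when locked, forward-right (315 deg) at the low point.
- knob (a point): centre of the top of the upright light-grey plastic knob at the lever's end: a cylinder 14 mm in diameter, 75 mm from the cam axis, from 36 to 68 mm above tray, free on all sides
- slide (a joint): travel of the clamp slide along the shaker's +x, m: 0 = parked fully back; 0.0514 = jaw against a plate that is home. With the cam locked it is blocked at about 0.010 (parked side) or, once past, cannot come back below about 0.051. Stays where left; about 4 N moves it with the plate. If left up to 5 mm short, turning the cam to locked drives it the rest.
- tab (a point): centre of the near (robot-side) face of the slide's thumb tab, an upright plate 34 mm wide (y), 7 mm thick (x), 14 to 42 mm above tray; this point is 28 mm above tray. The jaw (100 mm wide, top 21 mm above tray) has its front face 94 mm ahead of this point. The follower roller (12 mm diameter) is 47 mm ahead of it and 38 mm to its right, and passes 20 mm to the left of the cam axis.
- plate: white 96-well microplate, 85.5 mm (x, along the slide's travel) x 127.8 mm (y) x 14.4 mm high, about 120 g, loose on the tray between jaw and far stops. Origin: centre of its underside. Home, against both far stops, its origin lies at x 72 mm in the shaker's frame, the plate square to the tray.
- vial0: capped glass vial, 15 mm diameter, 47 mm tall, standing 22 mm deep in the vial block (near right hole); origin at the centre of its underside; bystander
- vial1: another such vial in the vial block (far middle hole); bystander
- spare_plate: a lidded spare microplate (86 x 128 x 18 mm) lying on the bench beside the shaker; bystander
- bottle: amber reagent bottle, 62 mm diameter, 125 mm tall, on the bench to the right of the shaker; bystander
- tip_box: pipette tip box, grey base and blue lid, 85 x 122 x 84 mm, on the bench to the left of the shaker; bystander
- tube_rack: grey rack with capped tubes, 70 x 150 mm, 87 mm tall, on the bench to the left of the shaker; bystander
- reservoir: white open reagent trough, 75 x 128 x 32 mm, on the bench to the right of the shaker, beyond the bottle; bystander
- pen: marker pen, 125 mm long, lying on the bench to the right of the shaker; bystander
Things that resemble listed ones, but are neither listed nor needed, are in the scene too. What is shaped like the plate but blue, purple or turquoise is not meant.

How it is judged:
On the way, in this order (a step that is already met when the one before it is completed fails the run):
1. the cam lever has been swung round to the cam's low point (value of joint cam above 1.98 rad), for 0.1 s.
2. the clamp slide has been pushed forward past the cam, jaw up to the plate (value of joint slide above 0.045 m), for 0.1 s.
3. the lever has been swung back and the cam locked behind the roller (value of joint cam below 0.1 rad and value of joint slide above 0.049 m), for 0.2 s.
At the end, for the whole second after the job is handed in: The lever is back at its locked stop (within 0.1 rad), the slide is forward (at least 49.5 mm) with the cam behind its roller, and the plate lies flat on the tray, at rest, against the far stops (within 2.3 mm) and square to them (within 0.03 rad) (value of joint cam below 0.1 rad and value of joint slide above 0.0495 m and x of plate in the frame of shaker above 0.07 m and z of plate in the frame of shaker between 0.082 and 0.0885 m and angle between the x axis of plate and the x axis of shaker, either way round below 0.03 rad and angle between plate's own z axis and vertical below 0.03 rad and linear speed of plate below 0.02 m/s); the robot touches nothing.
It fails at once if the plate was lifted or tipped out of its nest (z of plate in the frame of shaker above 0.093 m or angle between plate's own z axis and vertical above 0.12 rad).
It fails at once if a vial was lifted out of its block (z of any of vial0, vial1 in the frame of shaker above 0.1 m).
It fails at once if something else on the bench was moved, lifted or knocked over (distance of any of spare_plate, bottle, tip_box, tube_rack, reservoir, pen from where it was at the start of the episode above 0.03 m or angle between any of spare_plate, bottle, tip_box, tube_rack, reservoir, pen's own z axis and vertical above 0.3 rad).
It also fails if it takes over 61 s, if anything falls off the work surface, if the arm or the gripper's body presses on something with over 40 N, if the wrist force passes 120 N, or if a joint passes its speed limit or range.

## Robot

A 6-joint arm with a two-finger parallel gripper is mounted at the origin on the work surface. World frame = base frame: x ahead of the robot, y to its left, z up, the work surface at z = 0. Lengths are in m, angles in rad, forces in N, time in s.
With the tool pointing down it reaches from about 0.3 to 0.825 m from the base axis. Payload 5.4 kg.
Tool frame: the origin (TCP) lies at the very end of the fingers, on their centre line; the grasp point (between the pads) lies 19 mm behind it; z points along the fingers, y is the line along which they close (so a half turn about z gives the same grasp; the last joint's range is limited). The gripper opens to 92 mm and grips with 3 to 60 N. Pads are 20 mm wide; open, the fingers measure 128 mm over their backs; the gripper's body (75 mm by 189 mm) begins 69 mm behind the grasp point.
Start: joints at [-1.485, 0.158, 1.597, -0, 1.386, -0.21], TCP at [0.168, -0.55, 0.215] pointing down, gripper open.
Joint ranges: [-2.91, 2.91], [-0.94, 2.29], [0.18, 2.7], [-1.29, 4.43], [0.17, 2.64], [-3, 3]. Speed limits (rad/s): [2.57, 2.57, 3.14, 3.14, 3.14, 3.14].

## Interface

Orientations are given as a rotation vector (axis times angle).
In Python, from workcell import bot gives the robot as it stands. Calls block until the motion is done:
- bot.goto(position, orientation): joint-space move of the TCP to a pose.
- bot.line_to(position, rot=None, max_speed=0.15): straight line of the TCP; rot=None keeps the orientation; max_speed is the mean speed in m/s.
- bot.set_joints(angles): joint-space move.
- bot.set_gripper(opening, newtons=None): opening from 0.0 (shut) to 1.0 (fully open); newtons is the grip in N (None keeps the last); returns when the fingers have stopped.
- bot.hold(seconds).
- bot.inverse_kinematics(position, orientation): joint angles nearest the present ones, or None.
- bot.read_camera(name): name is "side" or "top"; returns a dict with "pixels" (384x512x3 uint8, blue, green, red), "fx", "fy", "cx", "cy" (pixels), "R" (3x3) and "t" (3): a world point X has camera coordinates R X + t. Camera axes: x right, y down, z forward; pixel columns grow to the right and rows downward; lengths in m; the calibration is good to about 2 mm. A picture is of the moment at which its call begins. There is no depth.
A pose or a line that the arm cannot do raises bot.MotionError and nothing moves.
- bot.job_done(): hands the job in; it is judged then, once.
Readings, each from a call of its own:
- bot.current_clock(): time.
- bot.current_joints(): joint angles.
- bot.current_joint_vel(): joint speeds.
- bot.current_effort(): joint torques, N m.
- bot.current_ee_pos(): TCP position.
- bot.current_tool_rot(): TCP orientation.
- bot.current_contact_force(): force on the tool from outside, world axes, zero at the start.
- bot.current_ft_torque(): the same for the moment, N m.
- bot.current_opening(): opening from 0.0 (shut) to 1.0 (fully open).
- bot.current_grip_force(): force on a finger pad.
Only numpy, scipy, OpenCV 4.12 (cv2) and the standard library are available. Lean on these libraries where they do the work, as an engineer would, in place of code of your own. Each camera call takes 0.05 s, during which the arm holds its last target. There are 200 camera calls.

## Working session

There is one attempt and no reset: what is moved stays moved. The work goes in short steps, each a Python script; the robot and the scene stay as the last script left them, time stands still between calls to the robot, and variables do not carry over. Pictures are saved under pics/ and viewed, at most 10 in all, crops included, and the job is handed in when it is done.

```bash
mkdir -p pics; ls
python3 - <<'E'
from workcell import bot
import cv2
for n in("top","side"):
    c=bot.read_camera(n); cv2.imwrite(f"pics/{n}0.png",cv2.resize(c["pixels"],(800,600),interpolation=cv2.INTER_CUBIC))
    print(n,c["fx"],c["fy"],c["cx"],c["cy"],c["R"],c["t"])
print(bot.current_tool_rot(),bot.current_clock())
E
```

```text
pics
top 465.16972064020996 465.16972064020996 255.04130935681977 187.9786518813634 [[-0.02165089 -0.99974338  0.00666494]
 [-0.9981973   0.02124319 -0.05613276]
 [ 0.05597677 -0.00786825 -0.99840107]] [0.02556794 0.51599662 1.50310196]
side 347.12964376989464 347.12964376989464 257.01124470383013 196.01763617593096 [[-0.68085117 -0.73228472  0.01416968]
 [-0.41214336  0.36705949 -0.83390958]
 [ 0.60545812 -0.57360825 -0.55171916]] [0.37670738 0.3067544  0.71528705]
[-3.10563161e+00 -4.62687944e-01 -1.72335373e-04] 0.1
```

View pics/top0.png

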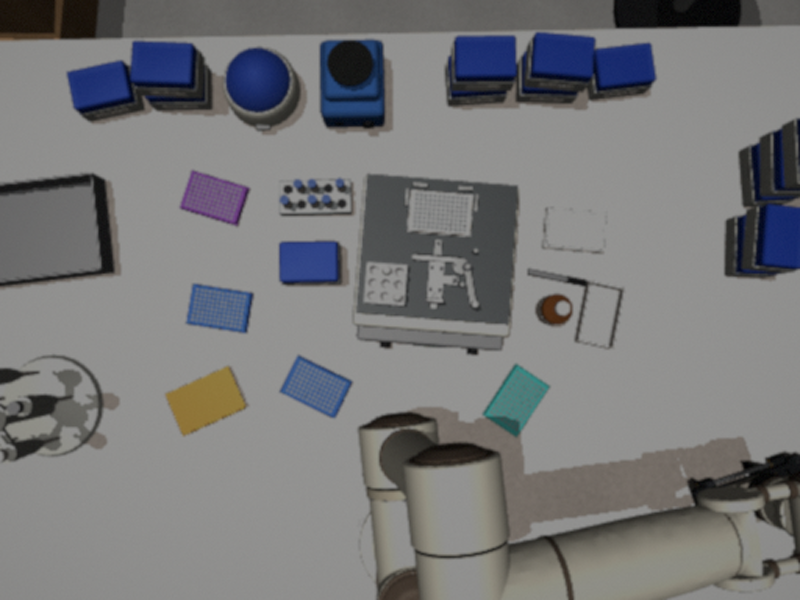

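View pics/side0.png

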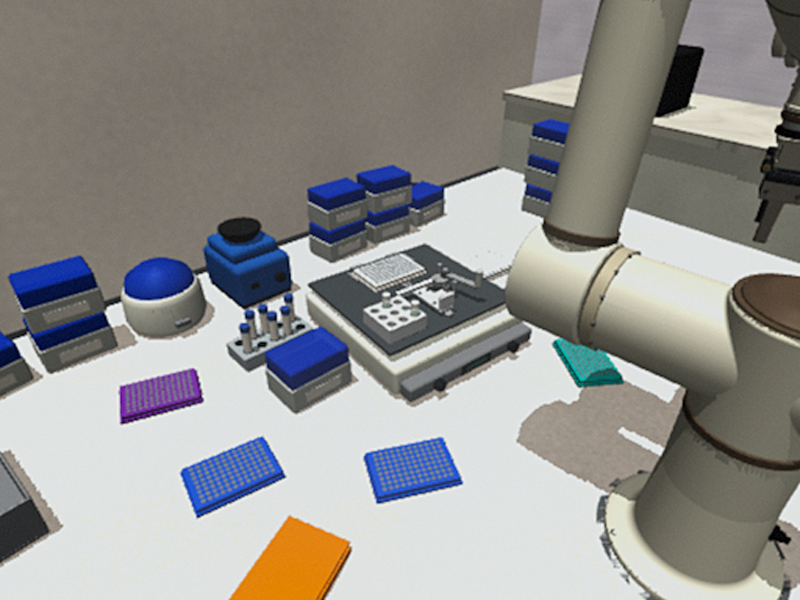

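The top view shows the shaker at (355-520, 175-350), with the plate near (440, 212), the lever knob near (475, 303) and the block at (385, 283). I'll take an enlarged crop.

Run:
```python
from workcell import bot
import cv2,numpy as np
im=np.mean([bot.read_camera("top")["pixels"].astype(float) for _ in range(1)],0)[108:228,222:342]
im=np.clip(im*1.4,0,255).astype('uint8')
cv2.imwrite("pics/crop.png",cv2.resize(im,(600,600),interpolation=cv2.INTER_CUBIC))
```

```text
(no output)
```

View pics/crop.png

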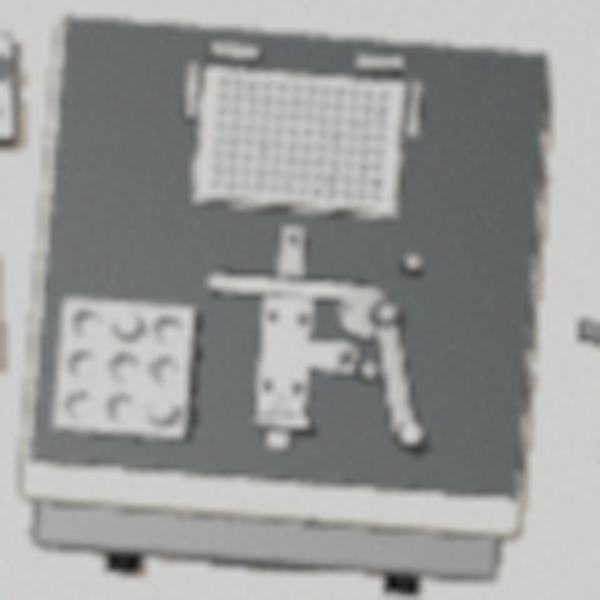

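The crop shows tray corners at (65,15), (548,55), (33,462) and (520,497). The block corners are near (63,298), (198,305), (53,430) and (190,440). The hub is at (385,312), the knob at (410,433) and the tab near (283,420). I'll fit the shaker pose to these.

```bash
cat > h.py <<'E'
from workcell import bot
import numpy as np, cv2, json
from scipy.spatial.transform import Rotation as Rn
def proj(c,X): 
    p=np.asarray(X)@c["R"].T+c["t"]; return np.c_[c["fx"]*p[:,0]/p[:,2]+c["cx"],c["fy"]*p[:,1]/p[:,2]+c["cy"]]
def w(P,s):  # shaker frame (m) -> world
    P=np.atleast_2d(P); c,n=np.cos(s[2]),np.sin(s[2])
    return np.c_[s[0]+c*P[:,0]-n*P[:,1], s[1]+n*P[:,0]+c*P[:,1], P[:,2]]
def S(): return json.load(open("s.json"))
def rot(yaw): # tool down, tool x axis at shaker yaw (+shaker orientation)
    return (Rn.from_euler('z',yaw+S()[2])*Rn.from_euler('x',np.pi)).as_rotvec()
def pt(x,y,z): return w([[x,y,z]],S())[0]
def F(): return np.round(Rn.from_euler('z',-S()[2]).apply(bot.current_contact_force()),1)
AX=np.array([-.040,-.058])
def fin(cam,off,r=.075,z=.132): # finger pose behind(off<0)/ahead(off>0) of the knob
    th=np.radians(190)+cam; u=np.array([np.cos(th),np.sin(th)]); t=np.array([-u[1],u[0]])
    p=AX+r*u+off*t
    return pt(p[0],p[1],z), rot(th-np.pi/2+YO)
YO=0
def camang():pass
def shot(name,z0=108,x0=222,n=120,k=5,cam="top"):
    im=bot.read_camera(cam)["pixels"][z0:z0+n,x0:x0+n]
    cv2.imwrite(f"pics/{name}.png",cv2.resize(cv2.convertScaleAbs(im,alpha=1.4),None,fx=k,fy=k,interpolation=cv2.INTER_CUBIC))
E
python3 - <<'E'
from h import *
from scipy.optimize import least_squares
P=[(135,152,85),(135,-152,85),(-145,152,85),(-145,-152,85),(-45,138,113),(-45,58,113),(-125,138,113),(-125,58,113),(-40,-58,128),(-113.9,-71,153)]
q=[(65,15),(548,55),(33,462),(520,497),(63,298),(198,305),(53,430),(190,440),(385,312),(410,433)]
P=np.array(P)/1e3; q=(np.array(q)+.5)/5-.5+[222,108]
c=bot.read_camera("top")
f=lambda s:(proj(c,w(P,s))-q).ravel()
r=least_squares(f,[.5,0,0],loss='soft_l1',x_scale=.1)
print(r.x,r.fun.reshape(-1,2).round(2)); json.dump(list(r.x),open("s.json","w"))
for cam in(0,1.05,2.1):
  for off in(-.017,.017):
    import h
    for yo in(0,np.pi):
      h.YO=yo; j=bot.inverse_kinematics(*fin(cam,off)); print(cam,off,round(yo,1),None if j is None else np.round(j,2))
for yo in(0,np.pi): print(np.round(bot.inverse_kinematics(pt(-.13,0,.107),rot(yo)),2))
# project tab
print((proj(c,w([[-.116,0,.127]],r.x))-[222,108])*5)
E
```

```text
[ 0.60720761 -0.06536955 -0.09387141] [[ 0.2   0.36]
 [ 0.17 -0.58]
 [-0.13 -0.07]
 [ 0.1   0.01]
 [ 0.44  0.16]
 [-0.46  0.66]
 [ 0.48 -0.16]
 [-0.73 -0.26]
 [ 0.59 -0.08]
 [-0.85  0.01]]
0 -0.017 0 [-0.46  0.04  1.9   0.    1.21 -0.54]
0 -0.017 3.1 [-0.46  0.04  1.9  -0.    1.21  2.6 ]
0 0.017 0 [-0.52  0.07  1.87  0.    1.21 -0.6 ]
0 0.017 3.1 [-0.52  0.07  1.87 -0.    1.21  2.54]
1.05 -0.017 0 [-0.56  0.16  1.76  0.    1.22 -1.69]
1.05 -0.017 3.1 [-0.56  0.16  1.76 -0.    1.22  1.45]
1.05 0.017 0 [-0.55  0.24  1.67  0.    1.23 -1.68]
1.05 0.017 3.1 [-0.55  0.24  1.67 -0.    1.23  1.46]
2.1 -0.017 0 [-0.51  0.35  1.54  0.    1.25 -2.69]
2.1 -0.017 3.1 [-0.51  0.35  1.54  0.    1.25  0.45]
2.1 0.017 0 [-0.46  0.4   1.47  0.    1.27 -2.64]
2.1 0.017 3.1 [-0.46  0.4   1.47  0.    1.27  0.5 ]
[-0.36  0.03  1.96 -0.    1.15  1.3 ]
[-0.36  0.03  1.96  0.    1.15 -1.84]
[[281.56156264 427.84828331]]
```

```bash
sed -i 's/^YO=0/YO=np.pi/' h.py
python3 - <<'E'
from h import *
bot.set_gripper(0.0)
p,r=fin(0,-.032,z=.26); bot.goto(p,r); print(bot.current_clock())
p,r=fin(0,-.032); bot.line_to(p,max_speed=.12)
print(bot.current_clock(),F(),bot.current_opening()); shot("a1"); shot("a2",140,230,120,5,"side")
cv2.imwrite("pics/a.png",np.hstack([cv2.resize(cv2.imread(f"pics/a{i}.png"),(400,400)) for i in(1,2)]))
E
```

```text
3.9583
5.175 [ 0.2 -0.3 -0.3] 0.0052823668553462575
```

View pics/a.png

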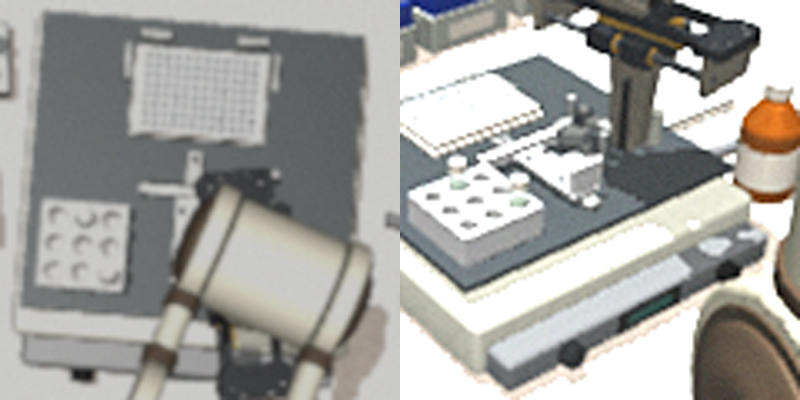

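The finger is just left of the knob (right panel: finger at (630,110), knob at (655,130)) and touches nothing. I'll swing the lever now.

Run:
```python
from h import *
bot.line_to(*fin(0,-.017),max_speed=.06)
for cam in np.linspace(0,2.10,10)[1:]:
    p,r=fin(cam,-.017); bot.line_to(p,r,max_speed=.08); print(round(cam,2),F(),round(bot.current_clock(),1))
```

```text
0.23 [0.3 0.  0.2] 6.1
0.47 [-0.8  0.5  0.3] 6.4
0.7 [-0.8 -0.3  0.4] 6.8
0.93 [-0.   0.2  0.3] 7.2
1.17 [ 0.2 -0.6 -0.4] 7.6
1.4 [ 0.1  0.9 -0.2] 8.0
1.63 [-0.2  0.5 -0.1] 8.4
1.87 [ 0.3 -0.1  0.6] 8.7
2.1 [ 0.4 -0.2  0.1] 9.1
```

Run:
```python
from h import *
shot("b1"); shot("b2",140,230,120,5,"side")
cv2.imwrite("pics/b.png",np.hstack([cv2.resize(cv2.imread(f"pics/b{i}.png"),(400,400)) for i in(1,2)]))
```

```text
(no output)
```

View pics/b.png

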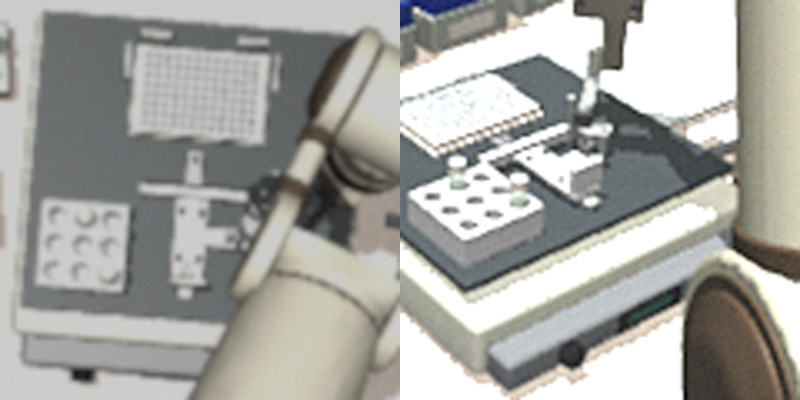

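The lever moved: its knob is now at (595,60), with the finger beside it. I'll nudge towards the stop until the force rises, back off, then measure the knob.

Run:
```python
from h import *
for cam in (2.13,2.16,2.19):
    p,r=fin(cam,-.017); bot.line_to(p,r,max_speed=.04); f=F(); print(cam,f)
    if np.hypot(*f[:2])>6: break
p,r=fin(cam-.05,-.03); bot.line_to(p,r)
p,r=fin(cam-.05,-.03,z=.22); bot.line_to(p,max_speed=.2)
bot.goto(pt(-.150,0,.20),rot(0)); print(bot.current_clock())
shot("c1"); shot("c2",140,230,120,5,"side")
cv2.imwrite("pics/c.png",np.hstack([cv2.resize(cv2.imread(f"pics/c{i}.png"),(400,400)) for i in(1,2)]))
c=bot.read_camera("side")
for cam in(1.95,2.05,2.15):
    th=np.radians(190)+cam; print(cam,(proj(c,[pt(*(AX+.075*np.array([np.cos(th),np.sin(th)])),.153)])-[230,140])*400/120+[400,0])
```

```text
2.13 [-2.6 -2.3  0.1]
2.16 [-2.5 -0.6  1.7]
2.19 [-6.7 -3.9  3.6]
11.6833
1.95 [[606.17494744  44.87615699]]
2.05 [[598.47453005  43.69252031]]
2.15 [[590.65168602  42.85081799]]
```

View pics/c.png

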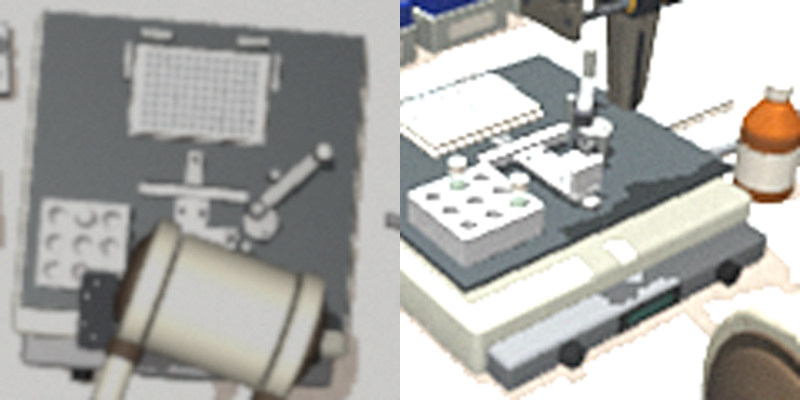

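The lever lies at its low stop, touching the pin (left panel, knob at (324,152)). Next I'll push the tab.

Run:
```python
from h import *
bot.line_to(pt(-.150,0,.109),rot(0),max_speed=.15); print(F())
for s in [-.006,.010,.025,.040,.045,.047,.049,.0505,.052,.0535,.055]:
    bot.line_to(pt(-.11615-.010+s,0,.109),max_speed=.06); f=F(); print(s,f,round(bot.current_clock(),1))
    if s>.046 and f[0]<-12: break
```

```text
[0.8 0.6 0.3]
-0.006 [-0.2 -0.3 -0.7] 13.0
0.01 [ 0.4 -0.9 -0.2] 13.5
0.025 [0.4 0.7 0.2] 13.9
0.04 [ 0.2 -0.1  0.3] 14.3
0.045 [-0.4  0.1 -0. ] 14.5
0.047 [-2.2  0.2  0.3] 14.8
0.049 [-2.7 -0.1  1. ] 15.0
0.0505 [-4.1  0.9  1.2] 15.3
0.052 [-8.5 -0.1  6.2] 15.5
0.0535 [-15.8  -0.1   9.9] 15.8
```

Run:
```python
from h import *
bot.line_to(pt(-.095,0,.109)); bot.line_to(pt(-.095,0,.22),max_speed=.2)
p,r=fin(2.17,.034,z=.22); bot.goto(p,r)
p,r=fin(2.17,.034); bot.line_to(p,r,max_speed=.15); print(F(),bot.current_clock())
shot("d1"); shot("d2",140,230,120,5,"side")
cv2.imwrite("pics/d.png",np.hstack([cv2.resize(cv2.imread(f"pics/d{i}.png"),(400,400)) for i in(1,2)]))
```

```text
[-0.8  0.3  0.4] 18.3333
```

View pics/d.png

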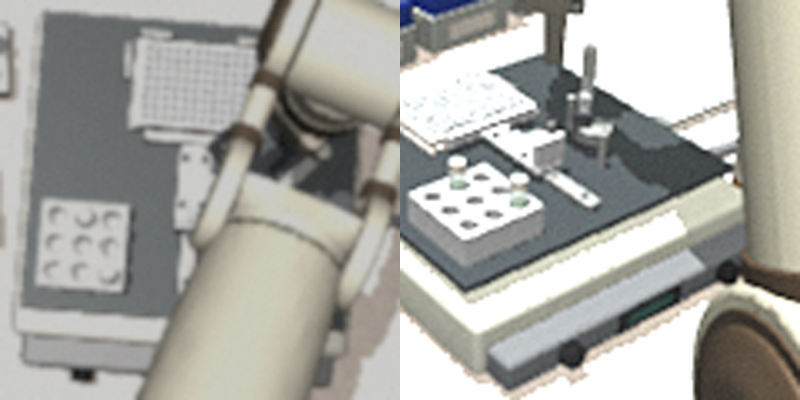

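The slide is forward with the jaw against the plate, and the finger (right panel, (555,40)) is ahead of the knob (590,55). I'll swing the lever back.

Run:
```python
from h import *
bot.line_to(*fin(2.15,.017),max_speed=.06)
for cam in list(np.linspace(2.15,.1,10)[1:])+[.06,.03,0,-.03,-.06]:
    p,r=fin(cam,.017); bot.line_to(p,r,max_speed=.08 if cam>.2 else .04); f=F(); print(round(cam,2),f,round(bot.current_clock(),1))
    if np.hypot(*f[:2])>(35 if cam>.05 else 11): break
bot.hold(.3)
p,r=fin(cam,.034); bot.line_to(p,r); p,r=fin(cam,.034,z=.26); bot.line_to(p,r,max_speed=.2)
bot.goto(pt(-.12,-.25,.30),rot(np.pi*.5)); print(F(),bot.current_clock())
shot("e1"); shot("e2",140,230,120,5,"side")
cv2.imwrite("pics/e.png",np.hstack([cv2.resize(cv2.imread(f"pics/e{i}.png"),(400,400)) for i in(1,2)]))
```

```text
1.92 [ 0.3 -0.3 -0. ] 19.3
1.69 [-0.1 -0.  -0.3] 19.6
1.47 [-0.1  1.   0.7] 20.0
1.24 [ 0.1 -0.1 -0.3] 20.4
1.01 [0.9 0.  0.7] 20.8
0.78 [ 0.3 -0.1  0. ] 21.1
0.56 [0.  0.2 0.7] 21.5
0.33 [-0.   0.2  0.4] 21.9
0.1 [ 0.7 -2.7 -0.8] 22.5
0.06 [ 0.8 -3.2 -1.5] 22.7
0.03 [ 0.9 -3.  -1.6] 23.0
0 [-1.4 -2.9 -2.6] 23.2
-0.03 [ 0.7 -6.3 -2.5] 23.5
-0.06 [  1.5 -13.2  -5.2] 23.7
[ 0.2 -0.1 -0.2] 27.8417
```

View pics/e.png

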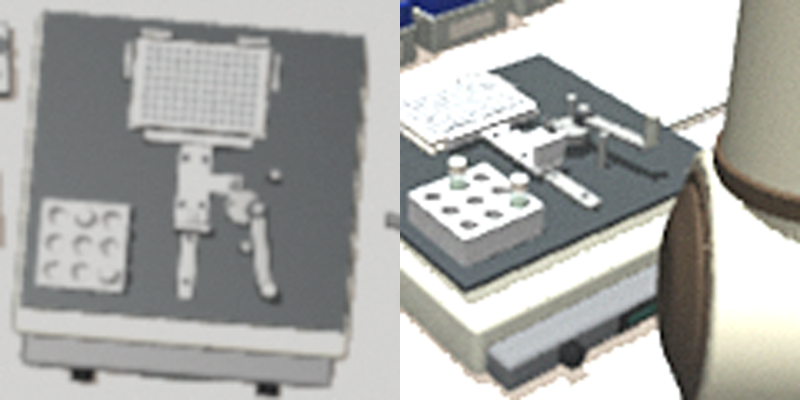

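The lever is back at its locked position (knob at (271,291), same as at the start). The cam stands behind the roller, and the plate sits square against both stops.

```bash
python3 -c "
from h import *
print(bot.job_done())"
```

```text
the job is handed in; nothing more can be done
None
```

I clamped the plate and handed the job in at about 28 s; the hand-in gave no verdict, but the last pictures show the plate square against both far stops, the slide forward, and the lever locked at its stop with the cam behind the roller.

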